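# Weigh a pail of resin on the beam balance

### The job

Weigh the small pail of resin on the beam balance: keeping it upright, hang the pail by its bail on the balance's empty hook and let go of it. Then flip the red safety catch right over, off the lift lever, and pull the lever by its black grip down towards you as far as it goes, so that the beam is lifted off its rests. Finish while still holding the lever fully down, with the pail hanging free and the beam settled; leave the other things on the table where they stand.

Things in the scene. Friction and masses are not known exactly. Their poses are not given: they have to be found in the camera images.
- balance: Beam balance, standing fixed: wooden base 220 (x) by 280 (y) by 50 mm high, brass column to 246 mm, brass beam across it along its own y. Origin at the centre of the base's underside, on the table; its -x faces the robot, z up. The counter-pan with steel weights hangs from the +y beam end (90 mm across, bottom 113 mm above the table); the -y end is the empty hook.
- free_hook: Empty brass swan-neck hook at the -y beam end, 8 mm round bar in the balance's y-z plane, open upwards, a U 36 mm wide at its mouth, 20 mm halfway down: the outer tip rises 26 mm above the bed and lies 20 mm outboard (-y) of it, the inner side rises 23 mm, 24 mm inboard. Origin at the beam's pivot, 275 mm above the table while the beam rests; axes as the balance's.
- hook_bed (a point): Lowest point of the hook's upper surface, where the bail comes to lie: 160 mm to the balance's -y of its centre and 260 mm above the table. Bring the bail in over the tip from the -y side, then lower it. The beam rests firmly until the lever is pulled; then it rises about 13 mm and tips a few degrees.
- pail: Aluminium pail of resin (lumps fixed inside), 82 mm across, 58 mm high, about 0.3 kg. Origin: centre of its underside, z up. A rigid 8 mm round bail stands in its x-z plane: crown (rod centre) at z 150, falling straight to z 142 at x = +-36, then down to the rim at x = +-43 mm. Same after half a turn. The hook goes under the crown: grip about 27 mm beside it, fingers closing along the pail's y.
- catch (a joint): Angle of the red safety catch: 0 to 0.12 rad at the start, its bar lying across in front of the lever and blocking it; grows as the tab is tipped to the balance's +y and the bar swings up, to a stop at 1.5 rad. Light friction (about 2 N at the tab) keeps it where it is left. The bar is clear of the lever from 0.8 rad.
- catch_hinge (a point): Hinge pin of the catch, 105 mm above the table, 75 mm to +y and 95 mm to -x of the balance's centre; its axis is the balance's x. The bar runs from it 100 mm to -y (8 mm thick in x, 12 mm high).
- catch_tab (a point): Upper end of the red thumb tab, a plate 22 mm (x) by 6 mm (y) that stands up 52 mm above the hinge pin when the catch is shut and lies to +y when open. About 65 mm are free between it and the lever to push from. Push on its upper half: a steel bracket 16 mm wide behind the pin (+x) reaches 110 mm above the table.
- lever (a joint): Angle of the lift lever: 0 at the start (leaning 10 degrees from upright to the front), grows as it is pulled to the balance's -x and down, to its stop at 0.85 rad. A spring returns it; the grip needs about 4 N at first and 6 N at the end. It raises the beam by 16 mm per rad.
- lever_grip (a point): Centre of the black barrel grip at the lever's end: 24 mm in diameter, 26 mm long along the balance's y, 130 mm from the lever's pivot, at the start 188 mm above the table and 98 mm to -x of the balance's centre. The 10 mm thick steel shank runs from it to the pivot.
- lever_pivot (a point): Pivot of the lever, 60 mm above the table, 75 mm to -x of the balance's centre; its axis is the balance's y.
- lever_arm: The lever's shank and black grip; origin at the pivot.
- beam (a joint): Tip of the beam about its pivot, rad; positive when the empty-hook end sinks. 0 while it rests; once lifted it swings within about 0.13 rad and settles in a second or two.
- clear_tub: Bystander: clear plastic tub, 96 mm across, 60 mm high. Origin at the centre of its underside, as with all bystanders. The tub, the incense pot and the pail may stand in each other's places.
- incense_pot: Bystander: terracotta pot, 94 mm across, 74 mm high, with three incense sticks up to 165 mm (the sticks are only seen).
- amber_bottle: Bystander: amber bottle with red cap, 64 mm across, 170 mm high.
- pink_bottle: Bystander: pink bottle, 58 mm across, 150 mm high.
- pink_jar: Bystander: shorter pink bottle, 58 mm across, 120 mm high.
- herb_jar: Bystander: glass jar with red lid, 72 mm across, 85 mm high.
- incense_box: Bystander: flat carton, 52 by 125 by 26 mm.
- candle: Bystander: unlit stub of candle on a brass dish 68 mm across, 56 mm high.
There are look-alikes about, which are no part of the job. What is shaped like the pail but yellow is not meant.

How it is judged:
On the way, in this order (a step that is already met when the one before it is completed fails the run):
1. the pail hangs by its bail on the empty hook, let go, the lever not yet pulled (contact force between pail and free_hook above 1.5 N and contact force between pail and the arm below 0.1 N and contact force between pail and the fingers below 0.1 N and height (world z) of pail above 0.08 m and value of joint lever below 0.2 rad and distance between hook_bed and pail between 0.13 and 0.165 m), for 0.2 s.
2. the safety catch is flipped over, clear of the lever (value of joint catch above 1 rad), for 0.1 s.
3. the lever is pulled fully down and the beam is lifted (value of joint lever above 0.72 rad), for 0.3 s.
At the end, for the whole second after the job is handed in: The fingers hold the lever at more than 0.72 rad (its stop is at 0.85), the catch is over at more than 0.9 rad, the pail hangs on the free hook by its bail (underside 130 to 165 mm from the hook's bed), within 20 degrees of upright, carried by nothing else, and the beam moves slower than 0.15 rad/s (value of joint lever above 0.72 rad and contact force between the fingers and lever_arm above 0.5 N and value of joint catch above 0.9 rad and contact force between pail and free_hook above 1.5 N and contact force between pail and the arm below 0.1 N and contact force between pail and the fingers below 0.1 N and height (world z) of pail above 0.08 m and angle between pail's own z axis and vertical below 0.35 rad and velocity of joint beam between -0.15 and 0.15 rad/s and distance between hook_bed and pail between 0.13 and 0.165 m); the arm keeps its last pose, push and grip.
It fails at once if the pail is tipped by more than 40 degrees (angle between pail's own z axis and vertical above 0.7 rad).
It fails at once if a bystander is pushed more than 30 mm away or knocked over (distance of any of clear_tub, incense_pot, amber_bottle, pink_bottle, pink_jar, herb_jar, incense_box, candle from where it was at the start of the episode above 0.03 m or angle between any of clear_tub, amber_bottle, pink_bottle's own z axis and vertical above 0.6 rad).
It also fails if it takes over 72 s, if anything falls off the work surface, if the arm or the gripper's body presses on something with over 40 N, if the wrist force passes 120 N, or if a joint passes its speed limit or range.

### The arm

A 6-joint arm with a two-finger parallel gripper is mounted at the origin on the work surface. World frame = base frame: x ahead of the robot, y to its left, z up, the work surface at z = 0. Lengths are in m, angles in rad, forces in N, time in s.
With the tool pointing down it reaches from about 0.35 to 0.925 m from the base axis. Payload 6.4 kg.
Tool frame: the origin (TCP) lies midway between the tips of the shut fingers; the grasp point (between the pads) lies arm.pinch_z behind it (arm.pinch_z is the distance from the TCP to the grasp point, in m); z points along the fingers, x is the direction in which the jaws open and shut, and the axes are right-handed (so a half turn about z gives the same grasp; the last joint's range is limited). The gripper opens to 85 mm and grips with 20 to 120 N. Pads are 22 mm wide; open, the fingers measure 114 mm over their backs; the gripper's body (76 mm by 85 mm) begins 54 mm behind the grasp point. The pads swing forward as they close: fully open they stand 13 mm farther back than shut.
Start: joints at [1.122, 0.245, 1.558, -0, 1.339, -0.174], TCP at [0.176, 0.626, 0.231] pointing down, gripper open.
Joint ranges: [-3.13, 3.13], [-1.02, 2.26], [0.13, 2.54], [-0.95, 4.09], [0.21, 2.88], [-2.74, 2.74]. Speed limits (rad/s): [2.57, 2.57, 3.14, 3.14, 3.14, 3.14].

### API

Orientations are given as a unit quaternion [w, x, y, z].
In Python, from rig import read_state, eyes, order, arm gives the robot as it stands.
- The arm moves only by the tool jog_arm, never from a script. Its argument "targets" is a list of rows, each a list of 7 numbers: the shift along the tool's x, y, z in cm, then the turn, a rotation vector about the tool's x, y, z in degrees, then the opening, from 0 (shut) to 1 (fully open). A call has 1 to 12 rows; each row shifts and turns the commanded pose from where the row before left it, along the tool's axes as they then stand; what a row does not reach is not made up. A row lasts 1/8 s, in which the tool goes at most 62.5 mm and 10.7 degrees, less where a joint would pass 70% of its speed; a pose out of reach is approached as far as the arm can. A call with a gripper value outside its range is refused whole. The fingers move at their own pace and stop on an object; "force" is the grip in N (left out, the last holds). Time passes only in rows, so rows that do not move let the fingers close. It gives the time, the measured TCP pose, the force and the opening at its end, in the units of the state.
- read_state(): the state, without advancing time (a new reading comes with each control period).
- eyes.get_image(name): name is "scene" or "top"; returns (picture, depth): 384x512x3 uint8, red, green, blue; 384x512 float32, m along the optical axis (not along the pixel's ray), 0 where there is no reading.
- eyes.get_calibration(name): a dict with "fx", "fy", "cx", "cy" (pixels), "origin" and "orientation" of the camera in the world. Camera axes: x right, y down, z forward; pixel columns grow to the right and rows downward; lengths in m; the calibration is good to about 2 mm. A picture is of the moment at which its call begins. get_calibration takes no time and is no camera call.
- order.hand_in(): hands the job in, once; it reports no verdict.
The state is a dict: "clock": time; "joint_positions": joint angles; "qvel": joint speeds; "effort": joint torques, N m; "tool_pos": TCP position; "ee_rot": TCP orientation; "force": force on the tool from outside, world axes, zero at the start; "torque": the same for the moment, N m; "opening": finger opening in m.
Only numpy, scipy, OpenCV 4.12 (cv2) and the standard library are available. Lean on these libraries where they do the work, as an engineer would, in place of code of your own. Each camera call takes 0.05 s, during which the arm holds its last target. There are 200 camera calls.

## Working session

There is one attempt and no reset: what is moved stays moved. The work goes in short steps, Python scripts to look and compute and a tool call to move; the robot and the scene stay as the last step left them, time stands still between calls to the robot, and variables do not carry over. Pictures are saved under pics/ and viewed, about 8 in all and at most 12, crops included, and the job is handed in when it is done.

Besides the shell and the picture viewer there is one more tool, called after "Request:" as name(argument=value, ...), one argument or row to a line, values as JSON. jog_arm: Moves the arm, as the interface text tells. Its arguments: {"type":"object","properties":{"targets":{"type":"array","items":{"type":"array","items":{"type":"number"}}},"force":{"type":"number"}},"required":["targets"]}

```bash
ls; mkdir -p pics; cat > h.py <<'E'
import numpy as np, cv2
from scipy.spatial.transform import Rotation as R
from rig import read_state, eyes, order, arm
def snap(n):
    p,d=eyes.get_image(n); np.savez(f'pics/{n}.npz',p=p,d=d); return p,d
def load(n):
    z=np.load(f'pics/{n}.npz'); return z['p'],z['d']
def rot(q): return R.from_quat([q[1],q[2],q[3],q[0]])
def pts(n,d):
    c=eyes.get_calibration(n); v,u=np.mgrid[:d.shape[0],:d.shape[1]]
    P=np.stack([(u-c['cx'])/c['fx']*d,(v-c['cy'])/c['fy']*d,d],-1)
    W=P@rot(c['orientation']).as_matrix().T+np.array(c['origin']); W[d==0]=np.nan; return W
def save(p,f): cv2.imwrite('pics/'+f,p[...,::-1])
def rel(p,q=None):
    s=read_state(); r=rot(s['ee_rot']); return r.inv().apply(np.array(p)-s['tool_pos'])*100
E
python3 - <<'E'
from h import *
print(read_state(),arm.pinch_z,[a for a in dir(arm) if a[0]!='_'])
ims=[]
for n in('scene','top'):
    p,d=snap(n); print(n,eyes.get_calibration(n)); save(cv2.resize(p,(800,600),interpolation=cv2.INTER_CUBIC),n+'0.png')
E
```

```text
pics
{'clock': 0.0, 'joint_positions': array([ 1.12187427e+00,  2.45791380e-01,  1.55901854e+00, -1.28534862e-05,
        1.33869327e+00, -1.74114108e-01]), 'qvel': array([-8.95896899e-04, -5.53622555e-04,  9.43284557e-05, -9.60797706e-04,
       -1.02471004e-03,  1.40901240e-03]), 'effort': array([-9.96599993e-04, -4.29499590e+01, -3.26128721e+01, -2.16272815e-04,
        5.24447867e-03,  5.93174065e-06]), 'tool_pos': array([0.17614606, 0.62509878, 0.2301924 ]), 'ee_rot': array([ 4.41494685e-04,  7.97294826e-01,  6.03589304e-01, -8.47151269e-04]), 'force': array([-0.40152725, -0.28199723, -0.22353576]), 'torque': array([-0.05157434, -0.02198958,  0.03743236]), 'opening': 0.08545129447392338} 0.0187 ['PlanningError', 'pinch_z']
scene {'fx': 403.3445238282668, 'fy': 403.3445238282668, 'cx': 256.6633915931102, 'cy': 190.7745605014643, 'origin': array([1.4166238 , 0.52598948, 1.1967966 ]), 'orientation': array([-0.19182375,  0.47076426,  0.79319431, -0.33530202])}
top {'fx': 459.3023156453216, 'fy': 459.3023156453216, 'cx': 252.25527174413745, 'cy': 187.591800210597, 'origin': array([0.26621343, 0.00786083, 1.63370088]), 'orientation': array([ 0.06150257, -0.69427258,  0.71464764, -0.05900653])}
```

View pics/scene0.png

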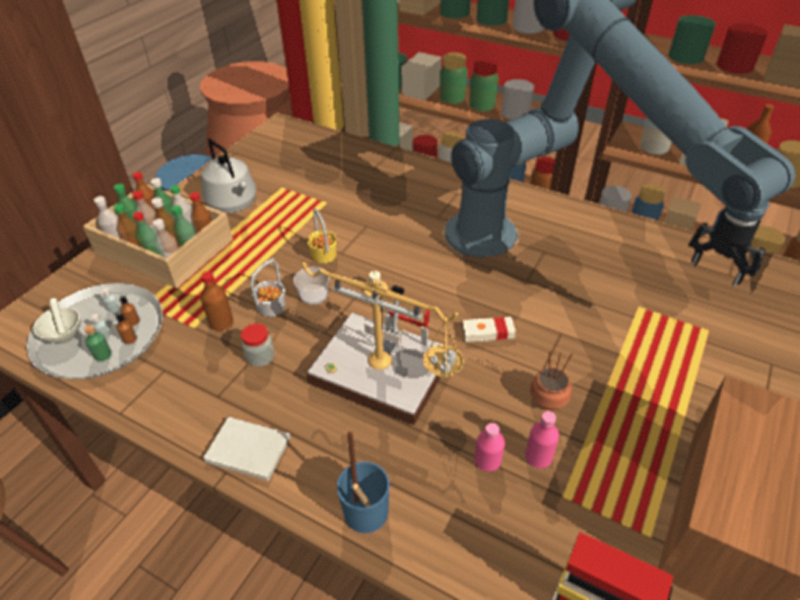

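View pics/top0.png

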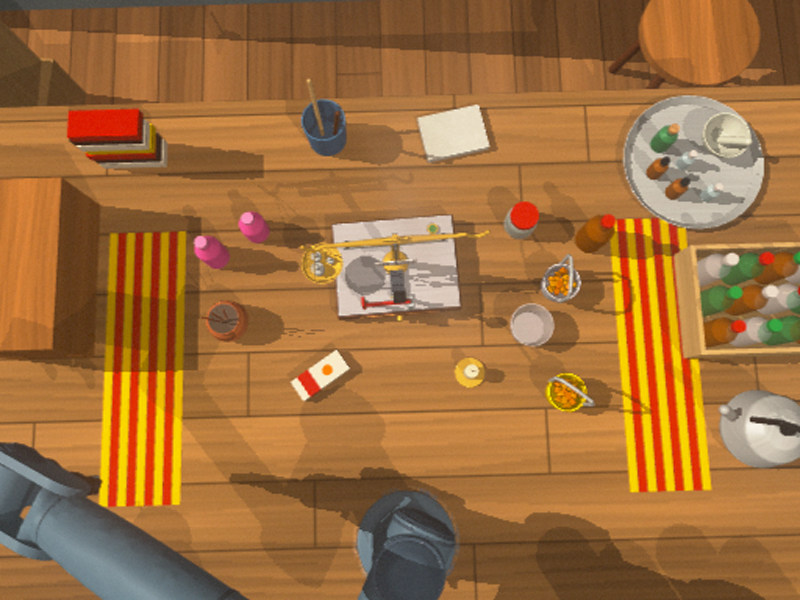

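Two pail shapes are visible. In the top view the silver one is at (562,282) and the yellow one at (568,392); in the scene view they are at (268,288) and (321,242). The aluminium one fits, since the yellow is excluded. I'll confirm this in an enlarged crop.

```bash
python3 - <<'E'
from h import *
p,d=load('top'); save(cv2.resize(p[120:270,190:390],(800,600),interpolation=cv2.INTER_CUBIC),'topc.png')
p,d=load('scene'); save(cv2.resize(p[145:270,140:306],(797,600),interpolation=cv2.INTER_CUBIC),'scenec.png')
for n in('top','scene'):
    p,d=load(n); W=pts(n,d); r=((W[...,0]>.2)&(W[...,0]<.75)&(abs(W[...,1])<.45)&(W[...,2]>.012))
    hsv=cv2.cvtColor(p,cv2.COLOR_RGB2HSV)
    # red bits near balance
    red=r&((hsv[...,0]<5)|(hsv[...,0]>175))&(hsv[...,1]>200)
    k,l,s,c=cv2.connectedComponentsWithStats(red.astype(np.uint8))
    for i in range(1,k):
        if s[i,4]>6: print(n,'red',c[i].round(),s[i,4],np.nanmin(W[l==i],0).round(3),np.nanmax(W[l==i],0).round(3))
    bs=r&(abs(W[...,2]-.05)<.004)
    k,l,s,c=cv2.connectedComponentsWithStats(bs.astype(np.uint8)); i=1+np.argmax(s[1:,4])
    q=W[l==i]; (cx,sz,a)=cv2.minAreaRect((q[:,:2]*1000).astype(np.float32)); print(n,'base',cx,sz,a)
E
```

```text
top red [335. 138.] 163 [ 0.672 -0.316  0.074] [ 0.732 -0.255  0.094]
top red [388. 139.] 10 [ 0.661 -0.449  0.166] [ 0.672 -0.432  0.173]
top red [388. 144.] 9 [ 0.647 -0.448  0.164] [ 0.656 -0.432  0.173]
top red [249. 194.] 7 [0.507 0.014 0.107] [0.511 0.028 0.117]
top red [197. 245.] 104 [0.322 0.184 0.015] [0.374 0.229 0.037]
top base (579.8431396484375, -73.94389343261719) (158.62423706054688, 125.03672790527344) 4.614455699920654
scene red [322. 212.] 16 [0.348 0.215 0.012] [0.375 0.228 0.032]
scene red [165. 218.] 10 [ 0.701 -0.27   0.076] [ 0.733 -0.255  0.089]
scene base (607.0199584960938, 6.659637451171875) (219.4497833251953, 278.3804931640625) 2.550487756729126
```

View pics/topc.png

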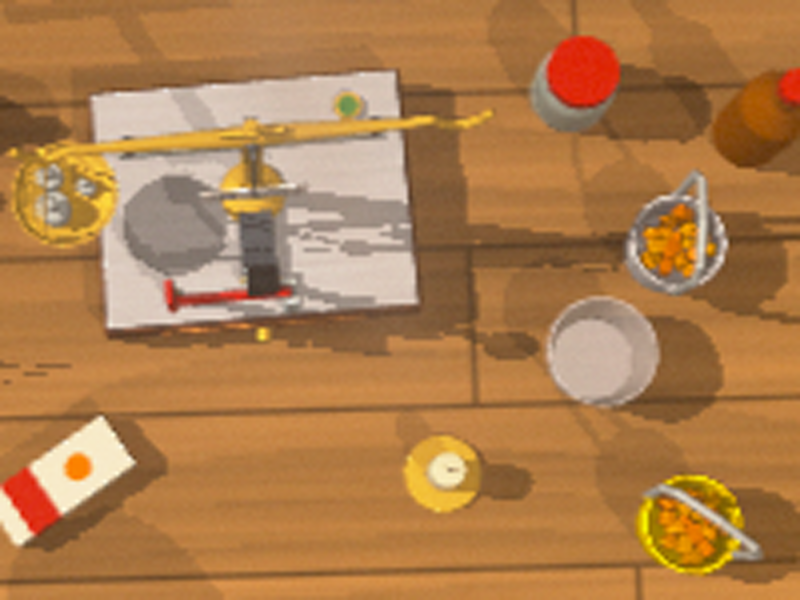

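View pics/scenec.png

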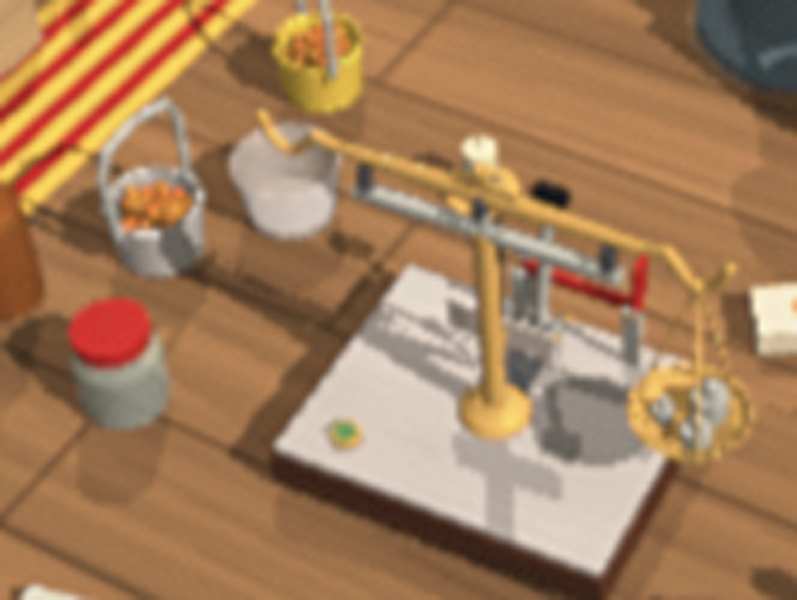

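The crops confirm the silver pail with orange lumps (top crop (678,240), scene crop (155,215)). The free hook is at top crop (480,118), the black grip at (262,280) and the red catch tab at (170,296). Next I'll measure these.

```bash
cat >> h.py <<'E'
def ray(n,u,v,z):
    c=eyes.get_calibration(n); o=np.array(c['origin'])
    d=rot(c['orientation']).apply([(u-c['cx'])/c['fx'],(v-c['cy'])/c['fy'],1]); return o+d*(z-o[2])/d[2]
E
python3 - <<'E'
from h import *
for n in('top','scene'):
    p,d=load(n); W=pts(n,d); X,Y,Z=W[...,0],W[...,1],W[...,2]
    m=(abs(Z-.05)<.006)&(X>.45)&(X<.78)&(abs(Y)<.2)
    k,l,s,c=cv2.connectedComponentsWithStats(cv2.morphologyEx(m.astype(np.uint8),cv2.MORPH_CLOSE,np.ones((9,9)))); i=1+np.argmax(s[1:,4])
    q=W[(l==i)&m]; print(n,'base',cv2.minAreaRect((q[:,:2]*1000).astype(np.float32)))
    b=(Z>.075)&(Z<.17)&(X>.53)&(X<.68)&(Y>-.4)&(Y<-.22)
    q=W[b]; o=q[np.argsort(-q[:,2])]; print(n,'bail',len(q)); print(o[::max(1,len(o)//14)].round(3))
    r=(Z>.012)&(Z<.066)&(X>.54)&(X<.68)&(Y>-.36)&(Y<-.235)
    q=W[r]; 
    (c,rad)=cv2.minEnclosingCircle((q[:,:2]*1000).astype(np.float32)); print('body',c,rad)
    for nm,z0,z1 in(('hook',.255,.3),):
        q=W[(Z>z0)&(Z<z1)&(X>.5)&(X<.75)&(Y<-.08)&(Y>-.25)]; 
        if len(q): print('hook',q[np.argsort(q[:,1])][:10].round(3))
    q=W[(Z>.17)&(Z<.215)&(X>.45)&(X<.56)&(abs(Y)<.08)&(p.max(-1)<70)]; print('grip',len(q),np.nanmedian(q,0) if len(q) else '')
    q=W[(Z>.24)&(Z<.29)&(X>.5)&(X<.75)&(abs(Y)<.15)]; print('beam',np.polyfit(q[:,1],q[:,0],1) if len(q)>9 else '',len(q))
for c in((92,95),(398,70),(418,303),(107,330)): print('corner',ray('top',190+c[0]/4,120+c[1]/4,.05).round(4))
print('tip',ray('top',190+491/4,120+115/4,.286),'bed',ray('top',190+470/4,120+124/4,.262))
print('grip',ray('top',190+262/4,120+280/4,.195),'tab',ray('top',190+170/4,120+297/4,.157))
sc=lambda x,y:(140+x/4.8,145+y/4.8)
for c,z in(((408,265),.05),((275,455),.05),((600,575),.05),((265,118),.286),((290,150),.26)): print('sc',ray('scene',*sc(*c),z).round(4))
E
```

```text
top base ((603.4595947265625, 4.662750244140625), (222.6326904296875, 278.1163024902344), 3.0181798934936523)
top bail 84
[[ 0.539 -0.36   0.156]
 [ 0.552 -0.361  0.154]
 [ 0.532 -0.36   0.153]
 [ 0.546 -0.362  0.151]
 [ 0.55  -0.362  0.149]
 [ 0.544 -0.362  0.147]
 [ 0.581 -0.366  0.143]
 [ 0.592 -0.364  0.14 ]
 [ 0.595 -0.368  0.11 ]
 [ 0.596 -0.365  0.092]
 [ 0.674 -0.292  0.085]
 [ 0.679 -0.272  0.085]
 [ 0.672 -0.286  0.082]
 [ 0.672 -0.293  0.079]]
body (610.0978393554688, -307.3172912597656) 85.10794067382812
hook [[ 0.614 -0.177  0.287]
 [ 0.618 -0.175  0.282]
 [ 0.612 -0.175  0.284]
 [ 0.615 -0.175  0.286]
 [ 0.612 -0.173  0.273]
 [ 0.613 -0.172  0.28 ]
 [ 0.615 -0.172  0.286]
 [ 0.613 -0.17   0.269]
 [ 0.618 -0.17   0.274]
 [ 0.614 -0.17   0.276]]
grip 4 [0.49853243 0.00114155 0.19438151]
beam [-0.05426637  0.60433281] 445
scene base ((608.4969482421875, 6.674072265625), (221.85813903808594, 281.2723083496094), 2.4344348907470703)
scene bail 72
[[ 0.564 -0.361  0.158]
 [ 0.581 -0.364  0.154]
 [ 0.583 -0.362  0.151]
 [ 0.538 -0.358  0.149]
 [ 0.587 -0.365  0.148]
 [ 0.563 -0
[... 350 characters left out ...]
.615 -0.174  0.285]
 [ 0.618 -0.172  0.279]
 [ 0.612 -0.172  0.283]
 [ 0.621 -0.171  0.277]
 [ 0.619 -0.171  0.285]
 [ 0.615 -0.17   0.282]
 [ 0.617 -0.169  0.275]
 [ 0.615 -0.169  0.26 ]]
grip 22 [0.5109432  0.00390166 0.19869295]
beam [-0.05615629  0.61048864] 597
corner [0.7015 0.1447 0.05  ]
corner [ 0.7163 -0.1283  0.05  ]
corner [ 0.506  -0.1368  0.05  ]
corner [0.4902 0.1346 0.05  ]
tip [ 0.61204792 -0.17662925  0.286     ] bed [ 0.61158304 -0.16345406  0.262     ]
grip [ 0.50610259 -0.00066875  0.195     ] tab [0.50062046 0.07435696 0.157     ]
sc [ 0.5092 -0.1331  0.05  ]
sc [ 0.7258 -0.1154  0.05  ]
sc [0.7051 0.1509 0.05  ]
sc [ 0.6207 -0.1645  0.286 ]
sc [ 0.6179 -0.1483  0.26  ]
```

```bash
python3 - <<'E'
from h import *
Q=[]
for n in('top','scene'):
    p,d=load(n); W=pts(n,d); X,Y,Z=W[...,0],W[...,1],W[...,2]
    q=W[(Z>.088)&(Z<.17)&(X>.49)&(X<.64)&(Y>-.42)&(Y<-.31)]
    t=q[q[:,2]>.138]; print(n,'bail',len(q),q.min(0).round(3),q.max(0).round(3),'top',len(t),t.min(0).round(3),t.max(0).round(3),t.mean(0).round(4))
    v=cv2.fitLine(t[:,:2].astype(np.float32),cv2.DIST_HUBER,0,.01,.01).ravel(); print('line yaw',np.degrees(np.arctan(v[1]/v[0])),v[2:], 'crown',t[np.argsort(-t[:,2])][:12].mean(0).round(4))
    b=W[(Z>.02)&(Z<.062)&(X>.49)&(X<.64)&(Y>-.43)&(Y<-.30)]; print('body ext',np.percentile(b,[1,99],axis=0).round(3),cv2.minEnclosingCircle((b[:,:2]*1000).astype(np.float32)))
    t2=W[(Z>.02)&(Z<.065)&(X>.42)&(X<.56)&(Y>-.34)&(Y<-.22)]; print('tub',np.percentile(t2,[1,99],axis=0).round(3))
E
```

```text
top bail 82 [ 0.504 -0.371  0.09 ] [ 0.603 -0.356  0.156] top 58 [ 0.514 -0.371  0.138] [ 0.596 -0.358  0.156] [ 0.5531 -0.3634  0.148 ]
line yaw -4.6812305 [ 0.55428755 -0.36376065] crown [ 0.5566 -0.3635  0.1541]
body ext [[ 0.492 -0.426  0.022]
 [ 0.638 -0.303  0.062]] ((566.204833984375, -364.98760986328125), 94.53234100341797)
tub [[ 0.423 -0.339  0.021]
 [ 0.558 -0.246  0.063]]
scene bail 81 [ 0.506 -0.374  0.089] [ 0.604 -0.354  0.158] top 42 [ 0.516 -0.369  0.138] [ 0.597 -0.356  0.158] [ 0.5583 -0.3623  0.1479]
line yaw -5.9832067 [ 0.556151  -0.3622911] crown [ 0.5601 -0.3612  0.1534]
body ext [[ 0.5   -0.406  0.023]
 [ 0.598 -0.303  0.062]] ((568.6839599609375, -363.6511535644531), 91.60335540771484)
tub [[ 0.42  -0.338  0.021]
 [ 0.558 -0.246  0.064]]
```

Request:
jog_arm(
  targets=[
    [0,0,-3,0,0,-10.4,1],
    [-4,2.2,-0.7,0,0,0,1],
    [-4,2.2,-0.7,0,0,0,1],
    [-4,2.2,-0.7,0,0,0,1],
    [-4,2.2,-0.7,0,0,0,1],
    [-4,2.2,-0.7,0,0,0,1],
    [-4,2.2,-0.7,0,0,0,1],
    [-4,2.2,-0.7,0,0,0,1],
    [-4,2.2,-0.7,0,0,0,1],
    [-4,2.2,-0.7,0,0,0,1],
    [-4,2.2,-0.7,0,0,0,1],
    [-4,2.2,-0.7,0,0,0,1],
  ],
)

```text
clock: 1.6
tool_pos: [0.3764, 0.1636, 0.3382]
ee_rot: [-0.0, 0.739, 0.673, -0.0]
force: [0.7, 0.5, 0.4]
opening: 0.0855
```

```bash
cat >> h.py <<'E'
def to(p,yaw):
    "tool-frame shift (cm) and turn (deg) to a downward pose with tool x at world yaw deg"
    s=read_state(); r=rot(s['ee_rot']); a=np.radians(yaw); x=np.array([np.cos(a),np.sin(a),0]); z=np.array([0,0,-1.])
    T=R.from_matrix(np.c_[x,np.cross(z,x),z]); print('t',round(s['clock'],2),'pos',s['tool_pos'].round(4),'F',s['force'].round(1),'op',round(s['opening'],4),'q6',s['joint_positions'][5].round(2))
    print('shift',(T.inv().apply(np.array(p)-s['tool_pos'])*100).round(2),'(in target axes; turn first) cur-axes',(r.inv().apply(np.array(p)-s['tool_pos'])*100).round(2),'turn',np.degrees((r.inv()*T).as_rotvec()).round(1))
E
python3 -c "
from h import *
to([.5286,-.3605,.27],84.7)"
```

```text
t 1.6 pos [0.3764 0.1636 0.3382] F [0.7 0.5 0.4] op 0.0855 q6 -1.35
shift [-50.78  19.99   6.82] (in target axes; turn first) cur-axes [-50.77  20.03   6.82] turn [-0.  0. -0.]
```

Request:
jog_arm(
  targets=[
    [-4.6,1.8,0,0,0,0,1],
    [-4.6,1.8,0,0,0,0,1],
    [-4.6,1.8,0,0,0,0,1],
    [-4.6,1.8,0,0,0,0,1],
    [-4.6,1.8,0,0,0,0,1],
    [-4.6,1.8,0,0,0,0,1],
    [-4.6,1.8,0.5,0,0,0,1],
    [-4.6,1.8,0.5,0,0,0,1],
    [-4.6,1.8,1,0,0,0,1],
    [-4.6,1.8,1.5,0,0,0,1],
    [-4.8,2,3.3,0,0,0,1],
    [0,0,0,0,0,0,1],
  ],
)

```text
clock: 3.1
tool_pos: [0.5265, -0.3608, 0.264]
ee_rot: [-0.005, 0.74, 0.672, -0.0]
force: [-0.1, 0.1, -0.2]
opening: 0.0852
```

```bash
python3 -c "
from h import *
to([.5286,-.3605,.125],84.7)"
```

```text
t 3.1 pos [ 0.5265 -0.3608  0.264 ] F [-0.1  0.1 -0.2] op 0.0852 q6 -2.25
shift [ 0.05  0.2  13.9 ] (in target axes; turn first) cur-axes [-0.03  0.31 13.9 ] turn [-0.4 -0.3 -0.2]
```

Request:
jog_arm(
  targets=[
    [0,0.2,3,0,0,0,1],
    [0,0,3,0,0,0,1],
    [0,0,3,0,0,0,1],
    [0,0,2,0,0,0,1],
    [0,0,1.5,0,0,0,1],
    [0,0,0.9,0,0,0,1],
    [0,0,0,0,0,0,1],
  ],
)

```text
clock: 3.98
tool_pos: [0.5301, -0.3595, 0.1361]
ee_rot: [-0.0, 0.739, 0.673, -0.0]
force: [-0.3, 0.1, 0.7]
opening: 0.0856
```

```bash
python3 -c "
from h import *
to([.5286,-.3605,.125],84.7)
a,_=snap('top');b,_=snap('scene')
save(np.hstack([cv2.resize(a[140:240,300:400],(400,400),interpolation=2),cv2.resize(b[100:220,120:240],(400,400),interpolation=2)]),'grasp.png')"
```

```text
t 3.98 pos [ 0.5301 -0.3595  0.1361] F [-0.3  0.1  0.7] op 0.0856 q6 -2.25
shift [-0.11 -0.14  1.11] (in target axes; turn first) cur-axes [-0.11 -0.14  1.11] turn [-0. -0. -0.]
```

View pics/grasp.png

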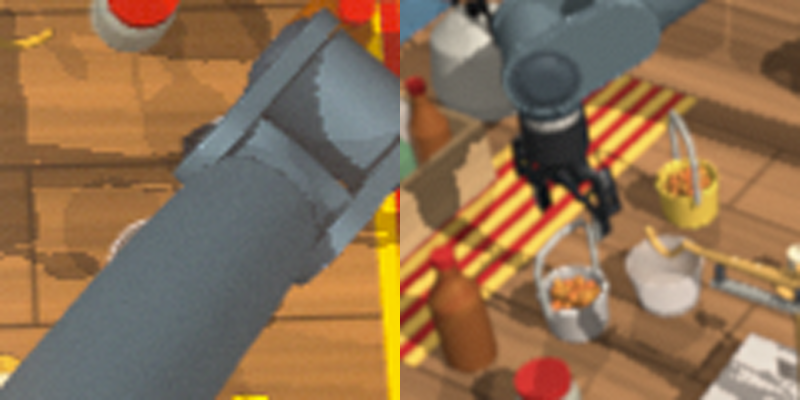

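The fingers straddle the bail on the robot side of the crown (scene panel, right half, ~(575,215)). Now I'll descend the rest and close.

Request:
jog_arm(
  targets=[
    [-0.1,-0.1,1.1,0,0,0,1],
    [0,0,0,0,0,0,0.3],
    [0,0,0,0,0,0,0],
    [0,0,0,0,0,0,0],
    [0,0,0,0,0,0,0],
    [0,0,0,0,0,0,0],
    [0,0,0,0,0,0,0],
  ],
  force=90,
)

```text
clock: 4.95
tool_pos: [0.5291, -0.3608, 0.1257]
ee_rot: [0.0, 0.739, 0.673, -0.0]
force: [-0.6, -0.3, 1.8]
opening: 0.0046
```

```bash
python3 -c "
from h import *
to([.5286,-.3605,.125],84.7)"
```

```text
t 4.95 pos [ 0.5291 -0.3608  0.1257] F [-0.6 -0.3  1.8] op 0.0046 q6 -2.25
shift [ 0.02 -0.05  0.07] (in target axes; turn first) cur-axes [ 0.02 -0.05  0.07] turn [ 0.  0. -0.]
```

Request:
jog_arm(
  targets=[
    [0,0,0,0,0,0,0],
    [0,0,-1,0,0,0,0],
    [0,0,-2,0,0,0,0],
    [0,0,-2,0,0,0,0],
    [0,0,0,0,0,0,0],
    [0,0,0,0,0,0,0],
  ],
)

```text
clock: 5.7
tool_pos: [0.5289, -0.3603, 0.1752]
ee_rot: [-0.0, 0.739, 0.673, -0.0]
force: [0.6, -0.2, -3.4]
opening: 0.0054
```

```bash
python3 -c "
from h import *
to([.5286,-.3605,.125],84.7)
b,d=snap('scene')
save(cv2.resize(b[120:220,130:230],(600,600),interpolation=2),'lift.png')"
```

```text
t 5.7 pos [ 0.5289 -0.3603  0.1752] F [ 0.6 -0.2 -3.4] op 0.0054 q6 -2.25
shift [-0.02 -0.03  5.02] (in target axes; turn first) cur-axes [-0.02 -0.03  5.02] turn [-0. -0. -0.]
```

View pics/lift.png

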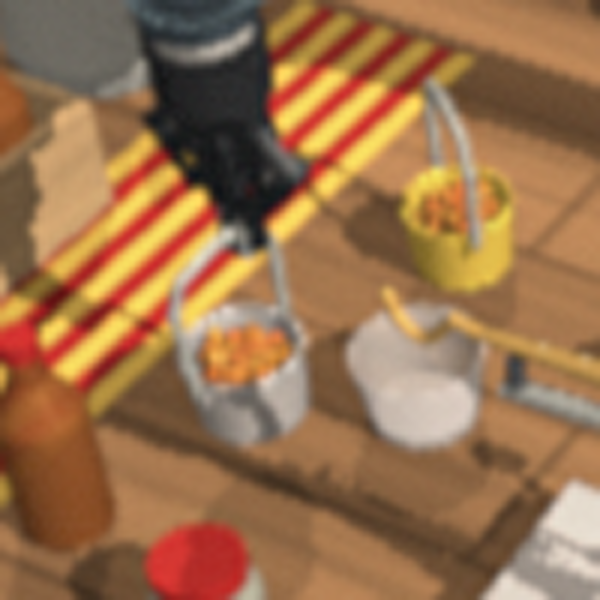

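The pail is held upright and clear of the table (weight 3.4 N, bail at (240,235)). Next I'll carry it to the outboard side of the hook.

Request:
jog_arm(
  targets=[
    [0,0,-3,0,0,-4,0],
    [0,0,-3,0,0,-4.3,0],
    [0,0,-3,0,0,0,0],
    [1,1,-2.5,0,0,0,0],
    [3,1.5,0,0,0,0,0],
    [3,1.5,0,0,0,0,0],
    [3,1.2,0,0,0,0,0],
    [2,0,0,0,0,0,0],
    [0,0,0,0,0,0,0],
    [0,0,0,0,0,0,0],
  ],
)

```text
clock: 7.0
tool_pos: [0.5744, -0.2389, 0.2902]
ee_rot: [0.0, 0.689, 0.725, -0.0]
force: [-0.0, -0.2, -3.3]
opening: 0.0053
```

```bash
python3 - <<'E'
from h import *
to([.588,-.235,.29],93)
for n,bx in(('top',(.4,.75)),('scene',(.4,.75))):
    p,d=snap(n); W=pts(n,d); X,Y,Z=W[...,0],W[...,1],W[...,2]
    q=W[(Z>.16)&(Z<.225)&(X>.5)&(X<.72)&(Y>-.30)&(Y<-.17)]; 
    if len(q): print(n,'rim/pail',len(q),np.percentile(q,[2,50,98],axis=0).round(3))
    q=W[(Z>.285)&(Z<.33)&(X>.595)&(X<.66)&(Y>-.30)&(Y<-.19)]
    if len(q): print(n,'bail',len(q),np.percentile(q,[2,50,98],axis=0).round(3))
    q=W[(Z>.255)&(Z<.3)&(X>.58)&(X<.65)&(Y>-.185)&(Y<-.1)]
    if len(q): print(n,'hook',len(q),np.percentile(q,[2,50,98],axis=0).round(3))
    if n=='scene': save(cv2.resize(p[90:215,140:290],(720,600),interpolation=2),'pre.png')
E
```

```text
t 7.0 pos [ 0.5744 -0.2389  0.2902] F [-0.  -0.2 -3.3] op 0.0053 q6 -2.2
shift [0.32 1.38 0.02] (in target axes; turn first) cur-axes [0.32 1.38 0.02] turn [-0.   0.  -0.1]
top rim/pail 11 [[ 0.633 -0.238  0.185]
 [ 0.635 -0.234  0.215]
 [ 0.639 -0.23   0.224]]
top bail 2 [[ 0.635 -0.233  0.305]
 [ 0.637 -0.233  0.306]
 [ 0.638 -0.233  0.307]]
top hook 66 [[ 0.609 -0.175  0.258]
 [ 0.613 -0.139  0.275]
 [ 0.617 -0.102  0.287]]
scene rim/pail 414 [[ 0.56  -0.272  0.171]
 [ 0.61  -0.225  0.215]
 [ 0.64  -0.197  0.224]]
scene bail 42 [[ 0.597 -0.24   0.287]
 [ 0.628 -0.235  0.312]
 [ 0.647 -0.231  0.32 ]]
scene hook 59 [[ 0.61  -0.176  0.259]
 [ 0.615 -0.143  0.276]
 [ 0.62  -0.103  0.287]]
```

View pics/pre.png

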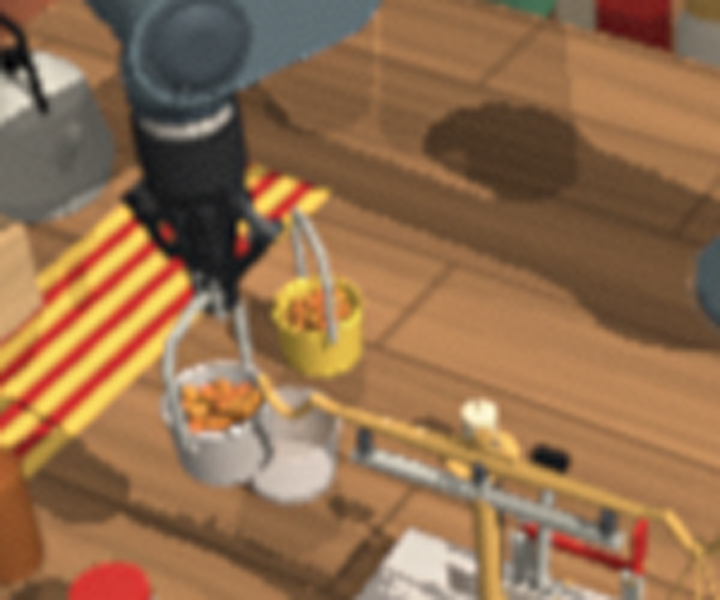

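The pail hangs upright beside the hook (tip at ~(262,380) in the crop). I'll move it in over the tip, then lower.

Request:
jog_arm(
  targets=[
    [0.2,1.4,0,0,0,0,0],
    [2,0,0,0,0,0,0],
    [2,0,0,0,0,0,0],
    [2,0,0,0,0,0,0],
    [2,0,0,0,0,0,0],
    [0,0,0,0,0,0,0],
    [0,0,1,0,0,0,0],
    [0,0,1,0,0,0,0],
    [0,0,1,0,0,0,0],
    [0,0,0.5,0,0,0,0],
    [0,0,0,0,0,0,0],
    [0,0,0,0,0,0,0],
  ],
)

```text
clock: 8.6
tool_pos: [0.5848, -0.1556, 0.2557]
ee_rot: [0.0, 0.689, 0.725, 0.0]
force: [0.1, -0.7, -3.6]
opening: 0.0049
```

```bash
python3 - <<'E'
from h import *
to([.588,-.156,.239],93)
E
```

```text
t 8.6 pos [ 0.5848 -0.1556  0.2557] F [ 0.1 -0.7 -3.6] op 0.0049 q6 -2.07
shift [-0.06  0.32  1.67] (in target axes; turn first) cur-axes [-0.06  0.32  1.67] turn [ 0.  0. -0.]
```

Request:
jog_arm(
  targets=[
    [0,0.2,0.5,0,0,0,0],
    [0,0,0.5,0,0,0,0],
    [0,0,0.3,0,0,0,0],
    [0,0,0,0,0,0,0],
    [0,0,0,0,0,0,0],
  ],
)

```text
clock: 9.22
tool_pos: [0.5866, -0.1553, 0.2424]
ee_rot: [0.0, 0.689, 0.725, 0.0]
force: [-0.2, -0.6, -3.2]
opening: 0.0052
```

```bash
python3 - <<'E'
from h import *
to([.588,-.156,.239],93)
p,d=snap('scene'); save(cv2.resize(p[110:210,150:270],(720,600),interpolation=2),'hang.png')
E
```

```text
t 9.22 pos [ 0.5866 -0.1553  0.2424] F [-0.2 -0.6 -3.2] op 0.0052 q6 -2.07
shift [-0.08  0.13  0.34] (in target axes; turn first) cur-axes [-0.08  0.13  0.34] turn [ 0.  0. -0.]
```

View pics/hang.png

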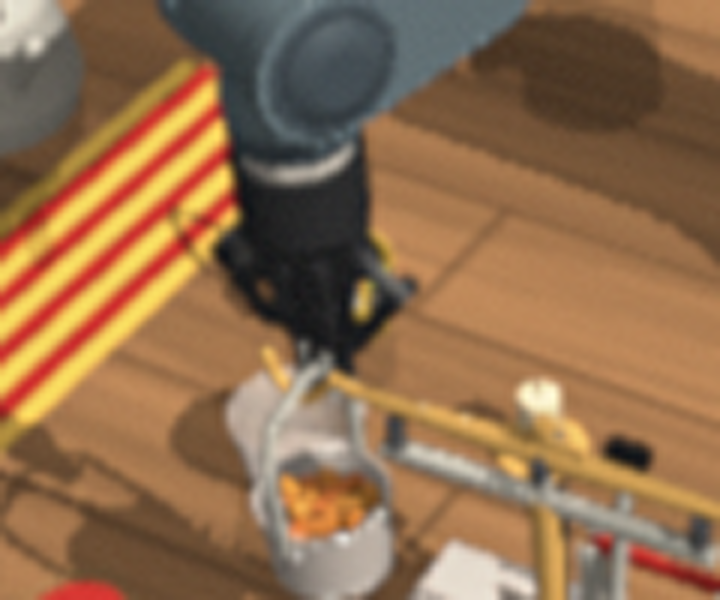

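The bail is inside the hook's U (around (315,375)). I'll lower until the weight transfers.

Request:
jog_arm(
  targets=[
    [0,0,0.3,0,0,0,0],
    [0,0,0.2,0,0,0,0],
    [0,0,0.1,0,0,0,0],
    [0,0,0,0,0,0,0],
    [0,0,0,0,0,0,0],
  ],
)

```text
clock: 9.9
tool_pos: [0.5876, -0.1556, 0.2392]
ee_rot: [0.002, 0.689, 0.725, 0.001]
force: [-2.6, 1.8, 7.0]
opening: 0.0049
```

Request:
jog_arm(
  targets=[
    [0,0,-0.2,0,0,0,0],
    [0,0,0,0,0,0,0.15],
    [0,0,0,0,0,0,0.3],
    [0,0,0,0,0,0,0.5],
    [0,0,0,0,0,0,0.5],
    [0,0,0,0,0,0,0.5],
    [0,0,0,0,0,0,0.5],
  ],
)

```text
clock: 10.78
tool_pos: [0.5865, -0.1553, 0.2383]
ee_rot: [0.0, 0.689, 0.725, -0.0]
force: [0.2, -0.6, 0.3]
opening: 0.0428
```

```bash
python3 - <<'E'
from h import *
to([.588,-.156,.34],93)
p,d=snap('scene'); save(cv2.resize(p[110:210,150:270],(720,600),interpolation=2),'hang2.png')
E
```

```text
t 10.78 pos [ 0.5865 -0.1553  0.2383] F [ 0.2 -0.6  0.3] op 0.0428 q6 -2.07
shift [ -0.08   0.14 -10.17] (in target axes; turn first) cur-axes [ -0.08   0.14 -10.17] turn [-0.  0. -0.]
```

View pics/hang2.png

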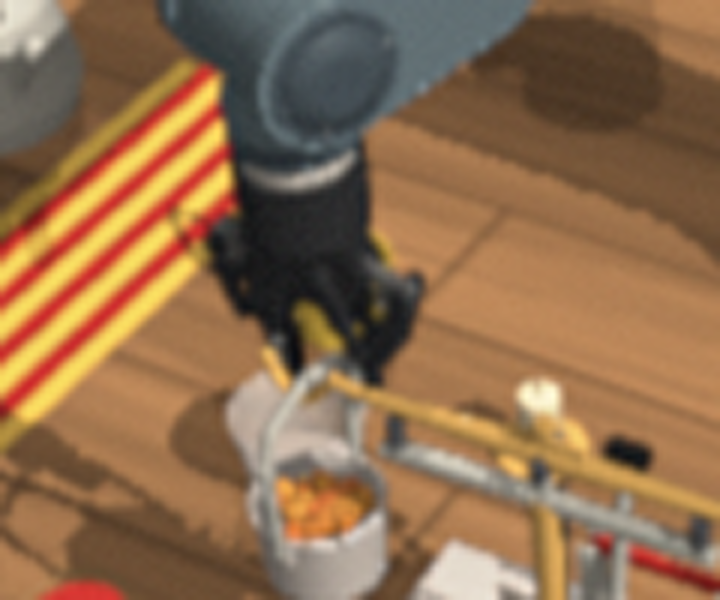

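The pail hangs alone (force ~0 on the tool). I'll retreat upward, then back towards the robot and over to the catch.

Request:
jog_arm(
  targets=[
    [0,0,-1,0,0,0,0.5],
    [0,0,-2.5,0,0,0,0.5],
    [0,0,-3.5,0,0,0,0.5],
    [0,0,-3.5,0,0,0,0.5],
    [0,-2.5,-1.5,0,0,0,0.5],
    [2.5,-4,0,0,0,0,0],
    [4,-1.9,0,0,0,0,0],
    [4,0,0,0,0,0,0],
    [4,0,0,0,0,0,0],
    [4,0,0,0,0,0,0],
    [1.5,0,0,0,0,0,0],
    [0,0,0,0,0,0,0],
  ],
)

```text
clock: 12.32
tool_pos: [0.4924, 0.0404, 0.3588]
ee_rot: [0.0, 0.688, 0.726, 0.0]
force: [-0.7, 0.0, 0.7]
opening: -0.0004
```

```bash
python3 - <<'E'
from h import *
to([.5047,.0452,.140],93)
p,d=snap('top'); W=pts('top',d)
a=cv2.resize(p[120:220,190:310],(400,333),interpolation=2)
q,d2=snap('scene'); b=cv2.resize(q[135:255,160:305],(400,331),interpolation=2)
save(np.vstack([a,b]),'c.png')
for P,D,n in((p,d,'top'),(q,d2,'scene')):
    W=pts(n,D); h=cv2.cvtColor(P,cv2.COLOR_RGB2HSV)
    m=((h[...,0]<6)|(h[...,0]>174))&(h[...,1]>150)&(W[...,2]>.085)&(W[...,2]<.17)&(abs(W[...,1])<.15)&(abs(W[...,0]-.5)<.08)
    t=W[m]; print(n,len(t)); 
    if len(t): print(t[np.argsort(-t[:,2])][:8].round(3), np.percentile(t,[2,50,98],axis=0).round(3))
E
```

```text
t 12.32 pos [0.4924 0.0404 0.3588] F [-0.7  0.   0.7] op -0.0004 q6 -1.77
shift [ 0.41  1.25 21.88] (in target axes; turn first) cur-axes [ 0.43  1.23 21.88] turn [0. 0. 0.]
top 51
[[0.514 0.075 0.162]
 [0.498 0.076 0.161]
 [0.505 0.076 0.158]
 [0.501 0.073 0.157]
 [0.505 0.073 0.157]
 [0.512 0.076 0.156]
 [0.508 0.076 0.156]
 [0.502 0.076 0.154]] [[ 0.496 -0.023  0.105]
 [ 0.508  0.051  0.113]
 [ 0.514  0.076  0.161]]
scene 70
[[0.516 0.078 0.161]
 [0.506 0.077 0.156]
 [0.511 0.079 0.156]
 [0.516 0.078 0.156]
 [0.512 0.08  0.153]
 [0.501 0.079 0.152]
 [0.515 0.078 0.149]
 [0.5   0.078 0.146]] [[ 0.497 -0.013  0.105]
 [ 0.511  0.053  0.113]
 [ 0.517  0.08   0.156]]
```

View pics/c.png

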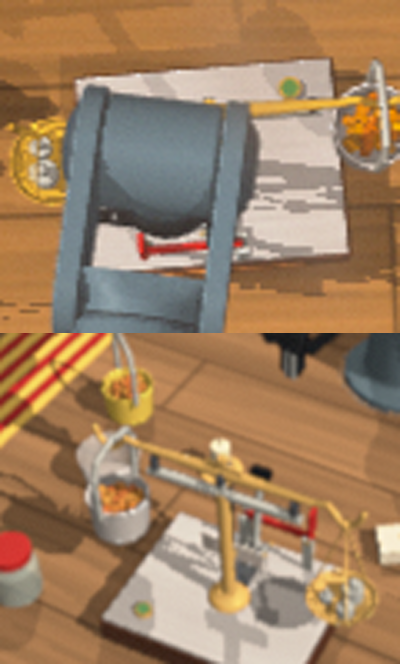

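The pail hangs free on the hook (scene panel (118,490)), and the red tab is at (312,520), matching the computed hinge. Next I'll descend between the lever and the tab.

Request:
jog_arm(
  targets=[
    [0.4,1,3,0,0,0,0],
    [0,0,4,0,0,0,0],
    [0,0,4,0,0,0,0],
    [0,0,4,0,0,0,0],
    [0,0,3,0,0,0,0],
    [0,0,2,0,0,0,0],
    [0,0,1.6,0,0,0,0],
    [0,0,0,0,0,0,0],
    [0,0,0,0,0,0,0],
  ],
)

```text
clock: 13.55
tool_pos: [0.5041, 0.0449, 0.144]
ee_rot: [0.001, 0.689, 0.725, 0.002]
force: [1.4, 8.9, 6.4]
opening: 0.0002
```

```bash
python3 - <<'E'
from h import *
to([.5047,.0452,.140],93)
E
```

```text
t 13.55 pos [0.5041 0.0449 0.144 ] F [1.4 8.9 6.4] op 0.0002 q6 -1.76
shift [0.03 0.06 0.4 ] (in target axes; turn first) cur-axes [0.03 0.06 0.4 ] turn [ 0.3 -0.1 -0.1]
```

Contact is pushing the tool to +y and up, so the finger linkage is touching the lever grip. I'll go up slightly and towards the tab.

Request:
jog_arm(
  targets=[
    [0.3,0,-0.5,0,0,0,0],
    [0.5,0,0,0,0,0,0],
    [0,0,0,0,0,0,0],
    [0,0,0,0,0,0,0],
  ],
)

```text
clock: 14.05
tool_pos: [0.5015, 0.0525, 0.147]
ee_rot: [-0.0, 0.689, 0.725, -0.0]
force: [0.4, 0.9, -0.1]
opening: -0.0002
```

Request:
jog_arm(
  targets=[
    [0.5,0,0,0,0,0,0],
    [0.5,0,0,0,0,0,0],
    [0,0,0,0,0,0,0],
  ],
)

```text
clock: 14.42
tool_pos: [0.5011, 0.063, 0.1472]
ee_rot: [-0.0, 0.688, 0.725, -0.0]
force: [-0.1, 0.2, 0.3]
opening: 0.0002
```

Request:
jog_arm(
  targets=[
    [0.5,0,0.2,0,0,0,0],
    [0.5,0,0.2,0,0,0,0],
    [0,0,0,0,0,0,0],
  ],
)

```text
clock: 14.8
tool_pos: [0.5011, 0.0728, 0.1437]
ee_rot: [0.0, 0.689, 0.725, 0.0]
force: [0.6, -1.8, 1.3]
opening: -0.0001
```

Request:
jog_arm(
  targets=[
    [0.6,0,0,0,0,0,0],
    [0.6,0,0.1,0,0,0,0],
    [0.8,0,0.7,0,0,0,0],
    [0.8,0,0.7,0,0,0,0],
    [0.4,0,0.6,0,0,0,0],
    [0.2,0,0.6,0,0,0,0],
    [0,0,0,0,0,0,0],
  ],
)

```text
clock: 15.68
tool_pos: [0.5001, 0.1063, 0.1198]
ee_rot: [0.001, 0.688, 0.726, -0.001]
force: [-9.6, -3.4, 25.3]
opening: -0.0001
```

```bash
cat > red.py <<'E'
from h import *
to([.5047,.108,.112],93)
for n in('top','scene'):
    P,D=snap(n); W=pts(n,D); h=cv2.cvtColor(P,cv2.COLOR_RGB2HSV)
    m=((h[...,0]<6)|(h[...,0]>174))&(h[...,1]>150)&(W[...,2]>.085)&(W[...,2]<.23)&(abs(W[...,1])<.15)&(abs(W[...,0]-.5)<.08)
    t=W[m]; print(n,len(t))
    if len(t): print(t[np.argsort(-t[:,2])][:3].round(3), np.percentile(t,[2,50,98],axis=0).round(3)); 
    if len(t)>8: A=np.polyfit(t[:,2],t[:,1],1); print('dy/dz',A)
E
python3 red.py
```

```text
t 15.68 pos [0.5001 0.1063 0.1198] F [-9.6 -3.4 25.3] op -0.0001 q6 -1.63
shift [0.15 0.47 0.78] (in target axes; turn first) cur-axes [0.15 0.47 0.78] turn [0.  0.2 0.1]
top 2
[[0.51  0.042 0.199]
 [0.507 0.042 0.197]] [[0.507 0.042 0.197]
 [0.508 0.042 0.198]
 [0.51  0.042 0.199]]
scene 50
[[0.515 0.049 0.206]
 [0.516 0.054 0.199]
 [0.516 0.058 0.196]] [[0.498 0.046 0.11 ]
 [0.51  0.082 0.119]
 [0.516 0.123 0.199]]
dy/dz [-0.49299027  0.14705091]
```

The catch stands at ≈1.26 rad (bar end at y .047, z .20), but the bar is now leaning against the gripper. I'll lift, then push the bar's upper end on to its stop from the lever side.

Request:
jog_arm(
  targets=[
    [0,0,-1,0,0,0,0],
    [0,0,-2,0,0,0,0],
    [0,0,-4,0,0,0,0],
    [0,0,-4,0,0,0,0],
    [-2,0.3,-1,0,0,0,0],
    [-4,0,0,0,0,0,0],
    [-3.5,0,0,0,0,0,0],
    [0,0,0,0,0,0,0],
  ],
)

```text
clock: 16.77
tool_pos: [0.5063, 0.011, 0.235]
ee_rot: [-0.001, 0.69, 0.724, -0.0]
force: [-0.0, 0.3, -0.8]
opening: 0.0002
```

```bash
python3 red.py
```

```text
t 16.77 pos [0.5063 0.011  0.235 ] F [-0.   0.3 -0.8] op 0.0002 q6 -1.82
shift [ 9.69  0.35 12.3 ] (in target axes; turn first) cur-axes [ 9.67  0.34 12.32] turn [-0.1 -0.1 -0.2]
top 36
[[0.507 0.045 0.2  ]
 [0.507 0.042 0.2  ]
 [0.507 0.048 0.199]] [[0.495 0.044 0.117]
 [0.505 0.09  0.134]
 [0.512 0.121 0.2  ]]
dy/dz [-0.99314607  0.2342377 ]
scene 72
[[0.511 0.047 0.202]
 [0.514 0.052 0.202]
 [0.511 0.043 0.199]] [[0.5   0.044 0.11 ]
 [0.509 0.082 0.121]
 [0.517 0.122 0.201]]
dy/dz [-0.59552576  0.16292689]
```

Request:
jog_arm(
  targets=[
    [1.1,0,1,0,0,0,0],
    [0,0,2,0,0,0,0],
    [0,0,1.6,0,0,0,0],
    [0,0,0,0,0,0,0],
    [0.7,0,0,0,0,0,0],
    [0.7,0,0,0,0,0,0],
    [0.7,0,0,0,0,0,0],
    [0.6,0,0,0,0,0,0],
    [0,0,0,0,0,0,0],
  ],
)

```text
clock: 18.0
tool_pos: [0.505, 0.0493, 0.1904]
ee_rot: [0.001, 0.688, 0.725, -0.001]
force: [0.3, -4.3, -0.1]
opening: -0.0003
```

```bash
python3 red.py
```

```text
t 18.0 pos [0.505  0.0493 0.1904] F [ 0.3 -4.3 -0.1] op -0.0003 q6 -1.75
shift [5.87 0.28 7.84] (in target axes; turn first) cur-axes [5.89 0.27 7.83] turn [ 0.   0.1 -0. ]
top 47
[[0.505 0.111 0.117]
 [0.502 0.091 0.117]
 [0.509 0.101 0.115]] [[0.499 0.082 0.103]
 [0.507 0.098 0.11 ]
 [0.513 0.116 0.117]]
dy/dz [0.67570449 0.02421266]
scene 82
[[0.509 0.07  0.206]
 [0.506 0.064 0.205]
 [0.506 0.072 0.204]] [[0.498 0.066 0.106]
 [0.509 0.082 0.115]
 [0.515 0.123 0.205]]
dy/dz [-0.36836762  0.13810603]
```

The bar is at its stop (end at y ≈ .069, ~1.5 rad). Now to the lever grip, with the jaws along y on the barrel's ends.

Request:
jog_arm(
  targets=[
    [-1,0,-1,0,0,0,0],
    [-1,0,-3,0,0,0,0],
    [-2.9,0.1,-1,0,0,0,0.6],
    [0,0,0,0,0,0,0.6],
    [0,0,0,0,0,0,0.6],
    [0,0,0,0,0,0,0.6],
    [0,0,0,0,0,0,0.6],
  ],
)

```text
clock: 18.98
tool_pos: [0.5081, 0.0015, 0.2398]
ee_rot: [-0.0, 0.688, 0.725, -0.0]
force: [0.2, -0.4, 0.6]
opening: 0.0512
```

```bash
sed 's/to(.*/to([.509,.001,.172],93)/' red.py > g.py; cat >> g.py <<'E'
    q=W[(W[...,2]>.165)&(W[...,2]<.21)&(W[...,0]>.47)&(W[...,0]<.55)&(abs(W[...,1])<.035)&(P.max(-1)<80)]; print('grip',len(q),np.percentile(q,[2,50,98],axis=0).round(3) if len(q) else '')
E
python3 g.py
```

```text
t 18.98 pos [0.5081 0.0015 0.2398] F [ 0.2 -0.4  0.6] op 0.0512 q6 -1.84
shift [-0.05  0.09  6.78] (in target axes; turn first) cur-axes [-0.06  0.09  6.78] turn [-0.1 -0.   0. ]
top 40
[[0.508 0.117 0.124]
 [0.495 0.125 0.119]
 [0.499 0.125 0.117]] [[0.496 0.105 0.107]
 [0.505 0.115 0.113]
 [0.513 0.125 0.12 ]]
dy/dz [0.50011787 0.05921883]
grip 14 [[ 0.496 -0.011  0.185]
 [ 0.499 -0.     0.193]
 [ 0.5    0.011  0.198]]
scene 82
[[0.509 0.07  0.206]
 [0.509 0.066 0.204]
 [0.506 0.072 0.204]] [[0.496 0.068 0.106]
 [0.509 0.083 0.115]
 [0.516 0.123 0.204]]
dy/dz [-0.36744329  0.13839265]
grip 24 [[ 0.507 -0.008  0.191]
 [ 0.513  0.004  0.198]
 [ 0.519  0.013  0.202]]
```

Request:
jog_arm(
  targets=[
    [0,0,2.5,0,0,0,0.6],
    [0,0,2.3,0,0,0,0.6],
    [0,0,1.7,0,0,0,0.6],
    [0,0,0.3,0,0,0,0.6],
    [0,0,0,0,0,0,0],
    [0,0,0,0,0,0,0],
    [0,0,0,0,0,0,0],
    [0,0,0,0,0,0,0],
  ],
  force=60,
)

```text
clock: 20.08
tool_pos: [0.509, 0.0007, 0.1734]
ee_rot: [0.001, 0.689, 0.725, 0.0]
force: [-0.3, -1.0, 4.6]
opening: 0.0251
```

Request:
jog_arm(
  targets=[
    [0,-0.9,0.2,0,0,0,0],
    [0,-0.9,0.24,0,0,0,0],
    [0,-0.85,0.32,0,0,0,0],
    [0,-0.83,0.36,0,0,0,0],
    [0,-0.8,0.43,0,0,0,0],
    [0,-0.77,0.47,0,0,0,0],
    [0,0,0,0,0,0,0],
  ],
)

```text
clock: 20.95
tool_pos: [0.4607, -0.002, 0.1554]
ee_rot: [0.003, 0.689, 0.725, 0.003]
force: [1.0, 1.4, 11.9]
opening: 0.0252
```

Request:
jog_arm(
  targets=[
    [0,-0.73,0.54,0,0,0,0],
    [0,-0.7,0.58,0,0,0,0],
    [0,-0.65,0.63,0,0,0,0],
    [0,-0.6,0.67,0,0,0,0],
    [0,-0.55,0.72,0,0,0,0],
    [0,-0.5,0.75,0,0,0,0],
    [0,-0.1,0.2,0,0,0,0],
    [0,0,0,0,0,0,0],
  ],
)

```text
clock: 21.95
tool_pos: [0.4207, -0.0042, 0.1134]
ee_rot: [0.001, 0.689, 0.725, 0.0]
force: [-7.1, 0.1, 15.5]
opening: 0.025
```

```bash
python3 - <<'E'
from h import *
s=read_state(); print(s['clock'],s['tool_pos'],s['force'],s['opening'])
b,d=snap('scene'); W=pts('scene',d)
save(cv2.resize(b[110:260,150:310],(640,600),interpolation=2),'pull.png')
X,Y,Z=W[...,0],W[...,1],W[...,2]
for y0,y1 in((-.12,-.05),(.05,.12)):
    q=W[(Z>.255)&(Z<.33)&(abs(X-.608)<.03)&(Y>y0)&(Y<y1)]; print('beam',np.median(q,0).round(4))
E
```

```text
21.95 [ 0.42070388 -0.0042375   0.11344367] [-7.1346411   0.07957837 15.52092104] 0.02502367667655141
beam [ 0.6136 -0.085   0.2859]
beam [0.6041 0.0877 0.2954]
```

View pics/pull.png

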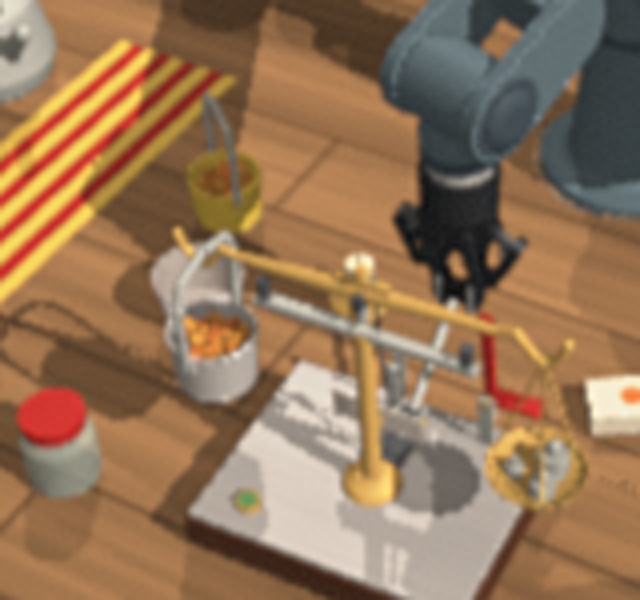

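The lever is held down at its stop (grip computed at ≈58° from upright, 0.85 rad). The beam is lifted and tipped towards the pail, the red catch is over, and the pail hangs free. I'll wait for it to settle.

Request:
jog_arm(
  targets=[
    [0,0,0,0,0,0,0],
    [0,0,0,0,0,0,0],
    [0,0,0,0,0,0,0],
    [0,0,0,0,0,0,0],
    [0,0,0,0,0,0,0],
    [0,0,0,0,0,0,0],
    [0,0,0,0,0,0,0],
    [0,0,0,0,0,0,0],
    [0,0,0,0,0,0,0],
    [0,0,0,0,0,0,0],
    [0,0,0,0,0,0,0],
    [0,0,0,0,0,0,0],
  ],
)

```text
clock: 23.5
tool_pos: [0.4208, -0.0042, 0.1135]
ee_rot: [0.001, 0.689, 0.725, 0.0]
force: [-7.2, 0.5, 16.2]
opening: 0.0248
```

Request:
jog_arm(
  targets=[
    [0,0,0,0,0,0,0],
    [0,0,0,0,0,0,0],
    [0,0,0,0,0,0,0],
    [0,0,0,0,0,0,0],
    [0,0,0,0,0,0,0],
    [0,0,0,0,0,0,0],
    [0,0,0,0,0,0,0],
    [0,0,0,0,0,0,0],
    [0,0,0,0,0,0,0],
    [0,0,0,0,0,0,0],
    [0,0,0,0,0,0,0],
    [0,0,0,0,0,0,0],
  ],
)

```text
clock: 25.0
tool_pos: [0.4208, -0.0042, 0.1135]
ee_rot: [0.001, 0.689, 0.725, 0.0]
force: [-7.4, -0.4, 17.1]
opening: 0.0249
```

```bash
python3 - <<'E'
from h import *
for i in range(4):
    b,d=snap('scene'); W=pts('scene',d); X,Y,Z=W[...,0],W[...,1],W[...,2]
    q=W[(Z>.255)&(Z<.33)&(abs(X-.608)<.03)&(abs(Y)<.13)&(abs(Y)>.04)]; print('beam slope',np.polyfit(q[:,1],q[:,2],1).round(4))
    h=cv2.cvtColor(b,cv2.COLOR_RGB2HSV); m=((h[...,0]<6)|(h[...,0]>174))&(h[...,1]>150)&(Z>.085)&(Z<.23)&(abs(Y)<.15)&(abs(X-.5)<.08); t=W[m]
    q=W[(Z>.11)&(Z<.21)&(X>.55)&(X<.68)&(Y<-.1)&(Y>-.22)]; print('catch',np.percentile(t,[2,98],axis=0).round(3)[:,1:].tolist(),'pail',np.percentile(q,[2,50,98],axis=0).round(3).tolist())
s=read_state(); print(s['clock'],s['tool_pos'],s['force'],s['opening'])
E
```

```text
beam slope [0.0417 0.2868]
catch [[0.07, 0.107], [0.122, 0.193]] pail [[0.573, -0.189, 0.128], [0.624, -0.145, 0.172], [0.659, -0.114, 0.199]]
beam slope [0.0417 0.2867]
catch [[0.07, 0.106], [0.123, 0.193]] pail [[0.572, -0.189, 0.127], [0.624, -0.145, 0.172], [0.659, -0.114, 0.198]]
beam slope [0.0456 0.2868]
catch [[0.071, 0.107], [0.124, 0.194]] pail [[0.571, -0.19, 0.127], [0.625, -0.145, 0.172], [0.659, -0.114, 0.203]]
beam slope [0.043  0.2862]
catch [[0.07, 0.107], [0.123, 0.193]] pail [[0.571, -0.189, 0.127], [0.625, -0.145, 0.173], [0.659, -0.114, 0.201]]
25.2 [ 0.42075703 -0.0042239   0.11350178] [-7.88791844 -0.43575869 16.54218662] 0.024903222406665655
```

Everything is steady, so I'm handing in.

```bash
python3 -c "
from rig import order; print(order.hand_in())"
```

```text
the job is handed in; nothing more can be done
None
```

I hung the aluminium pail on the balance's empty hook and let go, then flipped the catch to its stop. I pulled the lever fully down and handed the job in at about 25 s, still holding it; no verdict was reported.

**Last checks before hand-in:**
- **Lever:** about 0.85 rad, worked out from how far the tool moved. The fingers are shut on the grip at 25 mm and pressing with about 18 N.
- **Catch:** about 1.5 rad.
- **Beam:** lifted, tipped steadily by about 0.04 rad towards the pail, with no change beyond measuring noise over four pictures.
- **Pail:** hanging still and upright, clear of the gripper.
- **Bystanders:** I did not re-measure them at the end; I saw nothing disturbed in the pictures.

**Two unplanned contacts:**
- The tool touched the lever grip with about 11 N while coming down beside the catch.
- The catch bar probably leaned against the gripper at about 27 N during the first push. I backed off and finished the flip by pushing the bar itself.

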